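# Press a panel flush in the notched jig

## Robot

A 7-joint arm with a two-finger parallel gripper is mounted at the origin on the work surface. World frame = base frame: x ahead of the robot, y to its left, z up, the work surface at z = 0. Lengths are in m, angles in rad, forces in N, time in s.
With the tool pointing down it reaches from about 0.4 to 0.875 m from the base axis. Payload 4.4 kg.
Tool frame: the origin (TCP) lies between the finger pads; the fingertips stand 25 mm ahead of it and the grasp point (between the pads) lies 6 mm ahead of it; z points along the fingers, y is the line along which they close (so a half turn about z gives the same grasp; the last joint's range is limited). The gripper opens to 85 mm and grips with 20 to 120 N. Pads are 22 mm wide; open, the fingers measure 114 mm over their backs; the gripper's body (76 mm by 85 mm) begins 54 mm behind the grasp point. The pads swing forward as they close: fully open they stand 13 mm farther back than shut.
Start: joints at [-1.324, 0.628, 0.038, 1.517, -0.027, 0.996, -0.02], TCP at [0.2, 0.618, 0.256] pointing down, gripper open.
Joint ranges: [-3.06, 3.06], [-0.37, 2.12], [-1.25, 1.32], [0.18, 2.47], [-1.1, 4.24], [0.23, 1.98], [-2.94, 2.94]. Speed limits (rad/s): [2.57, 2.57, 3.14, 3.14, 3.14, 3.14, 3.14].

## Interface

Orientations are given as a rotation vector (axis times angle).
In Python, from station import manip gives the robot as it stands.
- The arm moves only by the tool step_arm, never from a script. Its argument "steps" is a list of rows, each an object of numbers: "tx", "ty", "tz": the shift along the world's x, y, z in units of 400 mm (1.0 is 400 mm); "ax", "ay", "az": the turn, a rotation vector about the world's x, y, z in units of 180 degrees (1.0 is 180 degrees). A call has 1 to 8 rows; each row is the pose to reach, as a shift and turn from the pose commanded when the call began, turning the shorter way round; what a row does not reach only later rows make up. A row lasts 1/8 s, in which the tool goes at most 62.5 mm and 10.7 degrees, less where a joint would pass 70% of its speed; a pose out of reach is approached as far as the arm can. A call with a number of a shift or a turn outside -1 to 1 is refused whole. A call with a gripper value outside its range is refused whole. "fingers" is the opening, from 0 (shut) to 1 (fully open), set as the call begins (left out, the last holds). The fingers move at their own pace and stop on an object; "force" is the grip in N (left out, the last holds). Time passes only in rows, so rows that repeat a pose let the fingers close. It gives the time, the measured TCP pose, the force, the opening and the grip force at its end, in the units of the state.
- manip.read_state(): the state, without advancing time (a new reading comes with each control period).
- manip.read_camera(name): name is "scene" or "top" or "wrist"; returns the picture (420x560x3 uint8, red, green, blue); there is no depth.
- manip.camera_model(name): a dict with "fx", "fy", "cx", "cy" (pixels), "world_from_camera" (4x4, takes a point from camera to world coordinates). Camera axes: x right, y up, looking along -z (the intrinsics and any distortion apply to the point x, -y, -z); pixel columns grow to the right and rows downward; lengths in m; the calibration is good to about 2 mm. The wrist camera is an equidistant fisheye: a pixel r from the principal point sees the ray r / f radians off the axis. A picture is of the moment at which its call begins: read the wrist's pose just before it. camera_model takes no time and is no camera call; for the wrist camera it gives the pose at the moment of the call.
- manip.close_job(): hands the job in; it is judged then, once.
The state is a dict: "t": time; "joints": joint angles; "joint_vel": joint speeds; "joint_efforts": joint torques, N m; "tcp_pos": TCP position; "orientation": TCP orientation; "contact_force": force on the tool from outside, world axes, zero at the start; "ft_torque": the same for the moment, N m; "grip_width": opening from 0.0 (shut) to 1.0 (fully open); "gripper_force": force on a finger pad.
Only numpy, scipy, OpenCV 4.12 (cv2) and the standard library are available. Lean on these libraries where they do the work, as an engineer would, in place of code of your own. Each camera call takes 0.05 s, during which the arm holds its last target. There are 200 camera calls.

## Task

On the jig, slide the notched jaw along its guide by its upright post until it is fully home at the end stop. Then pick up the standing pressing block, lower it upright to the bed in the gap between jaw and panel, at the notch that is deep enough to take it, and with the block push the panel flush against the far fence. Finish while still gripping the block and pressing the panel firmly against the fence, let nothing go, and leave the other things on the bench where they are.

Things in the scene. Friction and masses are not known exactly. Their poses are not given: they have to be found in the camera images.
- jig: Fixed jig. x: from jaw to far fence, y: along the guide to the end stop, z up, origin on the bench; in mm: bed x -100..135, y -280..120, top z 10. Fence's inner face x 100, y -120..120, top z 42. End stop x -80..-34, y 75..100, top z 46. Guide rail x -96..-82, top z 26. A flush panel's near edge is at x 0. With the jaw home the deep notch's middle is at y 0, the only gap that takes the block.
- jaw (a joint): Jaw along its guide, m along jig y: 0 farthest from the stop, 0.10 fully home (hard stop). Stays where left, 2.5 N friction. Jaw top at jig z 30 mm. Its side towards the panel, in jig x: lands -13 mm, shallow notch -19 mm (60 mm long, too narrow for the block even with the panel flush), deep notch -46 mm. From the stop end: land, deep notch, 14 mm land, shallow notch, land with the post.
- handle (a point): Centre of the jaw's upright square post, 22 x 22 mm and 50 mm tall, sides parallel to the jig's axes, its top 25 mm above this point and the jaw's top face 25 mm below it. It moves with the jaw; 145 mm from the deep notch's middle.
- deep_notch (a point): On the jaw: middle of the back wall of the deep notch, at the height of the bed surface. Axes as the jig's. Moves with the jaw. The notch is 72 mm long along y; with the panel in place the gap from this wall to the panel's near edge is 36 to 43 mm, and 46 mm when the panel is flush.
- panel_center (a point): Centre of the loose dark wooden panel, 100 (x) x 160 (y) x 18 mm, 0.22 kg, lying flat on the bed (its top 28 mm above the bench) 4 to 9 mm short of the far fence and a little askew. Its x axis points to the fence.
- panel_far_left (a point): Panel's far left corner (end of the edge facing the fence, jig +y side), at half its thickness.
- panel_far_right (a point): Panel's far right corner (end of the edge facing the fence, jig -y side), at half its thickness.
- block_center (a point): Centre of the pressing block: a plain pale wooden block 24 (its x) x 50 (its y) x 80 mm tall (z), about 0.07 kg, standing upright on the bench to the left of the jig. Foot 40 mm below this point, top 40 mm above. Gripped across the 24 mm near its top, the fingers stay above jaw and panel when its foot is on the bed.
- block_foot (a point): Centre of the block's underside; axes as block_center.
- chisel: Bystander, leave alone: bench chisel with round wooden handle, about 250 x 26 mm, 27 mm high, lying flat. Origin at its underside.
- mallet: Bystander, leave alone: wooden mallet lying flat: head 70 x 130 x 55 mm high, handle 240 mm. Origin at its underside.
- pencil: Bystander, leave alone: flat carpenter's pencil, 175 x 13 x 8 mm, lying. Origin at its underside.
- offcut: Bystander, leave alone: step-shaped offcut of pale wood, 160 x 55 mm, 36 mm at its high end. Origin at its underside.
- square: Bystander, leave alone: try square lying flat: dark wooden stock 120 x 22 x 20 mm, steel blade 170 mm. Origin at its underside.
- brush: Bystander, leave alone: bench brush, lying. Origin at its underside.
- panel: The panel itself: origin at the middle of its underside, axes as panel_center.
- block: The pressing block itself: origin at the middle of its underside.
Mind the look-alikes: they are no part of the job. Leave any turquoise or yellow look-alike of the panel alone.

How it is judged:
On the way, in this order (a step that is already met when the one before it is completed fails the run):
1. the jaw is fully home at its end stop (value of joint jaw above 0.096 m), for 0.2 s.
2. the block stands in the deep notch's gap, down at the bed (z of block_foot in the frame of jig below 0.018 m and y of block_foot in the frame of jig between -0.016 and 0.016 m and x of block_foot in the frame of jig between -0.04 and 0 m and angle between block_center's own z axis and vertical below 0.15 rad and value of joint jaw above 0.096 m), for 0.1 s.
3. the block presses the panel flush against the fence (x of each of panel_far_left, panel_far_right in the frame of jig above 0.098 m and angle between panel_center's own z axis and vertical below 0.04 rad and z of block_foot in the frame of jig below 0.018 m and y of block_foot in the frame of jig between -0.016 and 0.016 m and x of block_foot in the frame of jig between -0.04 and 0 m and angle between block_center's own z axis and vertical below 0.15 rad and contact force between block and panel above 2 N), for 0.1 s.
At the end, for the whole second after the job is handed in: Jaw within 4 mm of its stop; block upright in the deep notch (16 mm either way), foot within 8 mm of the bed; both far corners of the panel within 2 mm of the fence, panel flat; the fingers grip the block, which presses the panel with over 2 N (all of step 3 and value of joint jaw above 0.096 m and contact force between the fingers and block above 2 N and linear speed of panel below 0.02 m/s); the arm keeps its last pose, push and grip.
It fails at once if a bystander is shifted by more than 30 mm (distance of any of chisel, mallet, pencil, offcut, square, brush from where it was at the start of the episode above 0.03 m).
It also fails if it takes over 58 s, if anything falls off the work surface, if the arm or the gripper's body presses on something with over 40 N, if the wrist force passes 120 N, or if a joint passes its speed limit or range.

## Working session

There is one attempt and no reset: what is moved stays moved. The work goes in short steps, Python scripts to look and compute and a tool call to move; the robot and the scene stay as the last step left them, time stands still between calls to the robot, and variables do not carry over. Pictures are saved under pics/ and viewed, at most 10 in all, crops included, and the job is handed in when it is done.

Besides the shell and the picture viewer there is one more tool, called after "Request:" by a JSON object that holds its "op" and its "data", one argument or row to a line. step_arm: Moves the arm, as the interface text tells. Shifts and turns lie within -1 to 1; 1 stands for 400 mm of shift or 180 degrees of turn. Its arguments: {"type":"object","properties":{"steps":{"type":"array","items":{"type":"object","properties":{"tx":{"type":"number","minimum":-1,"maximum":1},"ty":{"type":"number","minimum":-1,"maximum":1},"tz":{"type":"number","minimum":-1,"maximum":1},"ax":{"type":"number","minimum":-1,"maximum":1},"ay":{"type":"number","minimum":-1,"maximum":1},"az":{"type":"number","minimum":-1,"maximum":1}}}},"fingers":{"type":"number"},"force":{"type":"number"}},"required":["steps"]}

```bash
mkdir -p pics; cat > h.py <<'E'
import numpy as np, cv2
from station import manip
def ray(m,u,v):
    T=np.array(m["world_from_camera"]); x=(u-m["cx"])/m["fx"]; y=(v-m["cy"])/m["fy"]
    return T[:3,3], T[:3,:3]@np.array([x,-y,-1.0])
def onz(m,u,v,z):
    o,d=ray(m,u,v); return (o+d*(z-o[2])/d[2])
def proj(m,p):
    T=np.linalg.inv(np.array(m["world_from_camera"])); q=T[:3,:3]@np.array(p)+T[:3,3]
    return m["cx"]+m["fx"]*q[0]/-q[2], m["cy"]+m["fy"]*-q[1]/-q[2]
E
python3 - <<'E'
from h import *
for n in("top","scene"):
    im=manip.read_camera(n); cv2.imwrite(f"pics/{n}0.png",im[:,:,::-1]); m=manip.camera_model(n)
    print(n,{k:(np.round(v,3).tolist()) for k,v in m.items() if not isinstance(v,str)})
s=manip.read_state();print(s)
E
```

```text
top {'fx': 543.097, 'fy': 543.097, 'cx': 290.037, 'cy': 207.511, 'world_from_camera': [[0.009, 0.991, -0.135, 0.224], [-1.0, 0.008, -0.01, -0.005], [-0.009, 0.135, 0.991, 1.987], [0.0, 0.0, 0.0, 1.0]]}
scene {'fx': 397.423, 'fy': 397.423, 'cx': 272.522, 'cy': 207.668, 'world_from_camera': [[-0.449, -0.58, 0.68, 1.234], [0.893, -0.272, 0.358, 0.412], [-0.023, 0.768, 0.64, 0.748], [0.0, 0.0, 0.0, 1.0]]}
{'t': 0.1, 'joints': array([-1.32380097,  0.62928594,  0.03844085,  1.51826346, -0.02698683,
        0.99632029, -0.02001589]), 'joint_vel': array([ 0.0016449 , -0.00148729,  0.0010904 , -0.00061925, -0.00041331,
        0.00073851,  0.00010549]), 'joint_efforts': array([ 3.10697396e-03, -5.64520025e+01,  1.23048339e+00, -1.93971312e+01,
        1.13528103e-02,  5.43107992e-03,  2.66346603e-06]), 'tcp_pos': array([0.19982833, 0.61797024, 0.25546147]), 'orientation': array([-4.89307198e-01, -3.10300346e+00,  2.73589138e-03]), 'contact_force': array([-0.83027081,  0.56300746,  0.92620678]), 'ft_torque': array([-0.0136487 , -0.0557425 , -0.01242226]), 'gripper_force': 0.0, 'grip_width': 1.001867409437582}
```

View pics/top0.png

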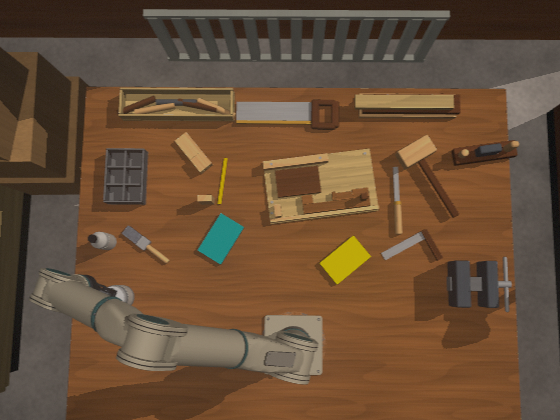

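View pics/scene0.png

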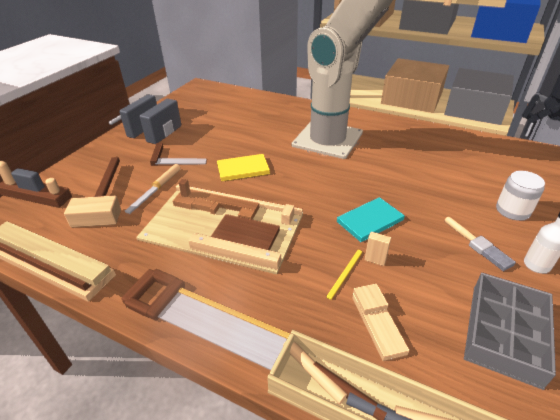

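Top view: the jig spans (263-378, 150-222), with the dark panel at (298,180), the end stop at (277,211) and the post near (363,198). The upright pale piece at (204,198) is the block candidate. The other pale pieces are the stepped offcut at (193,152) and the mallet head at (417,150). I'll confirm in one enlarged crop.

```bash
python3 - <<'E'
from h import *
im=cv2.imread("pics/top0.png"); c=im[135:235,180:390]; cv2.imwrite("pics/topc.png",cv2.resize(c,None,fx=3.8,fy=3.8,interpolation=cv2.INTER_CUBIC))
E
```

```text
(no output)
```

View pics/topc.png

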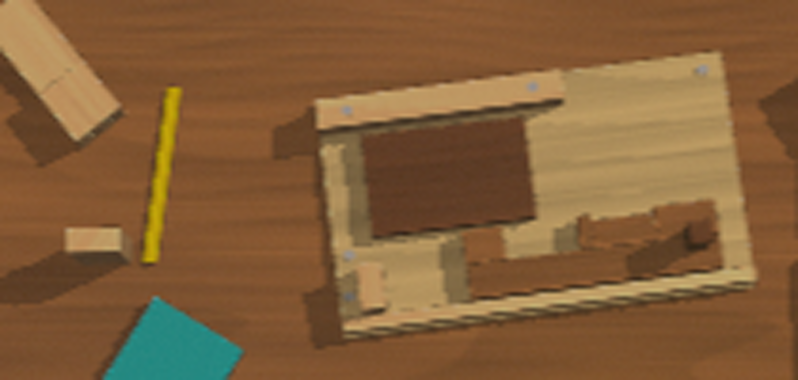

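The crop confirms the upright block, with its top face at crop (65-122, 228-250). The pencil lies just right of it at (150,260), and the offcut is the stepped one at the upper left. The post top is at (701,229).

```bash
cat >> h.py <<'E'
def fitjig(J,W):
    J=np.array(J,float);W=np.array(W); a=J-J.mean(0);b=W-W.mean(0)
    th=np.arctan2((a[:,0]*b[:,1]-a[:,1]*b[:,0]).sum(),(a*b).sum())
    R=np.array([[np.cos(th),-np.sin(th)],[np.sin(th),np.cos(th)]]); t=W.mean(0)-R@J.mean(0)
    return th,t,W-(J@R.T+t)
E
python3 - <<'E'
from h import *
m=manip.camera_model("top")
g=lambda x,y,z:onz(m,180+x/3.8-.4,135+y/3.8-.4,z)[:2]
P=[((.1,.12),(320,129,.042)),((.1,-.12),(563,98,.042)),((.135,-.28),(722,52,.01)),((-.1,-.28),(755,288,.01)),((.135,-.12),(561,70,.042)),((.135,.12),(316,101,.042))]
th,t,r=fitjig([p[0] for p in P],[g(*p[1]) for p in P])
print(th,t,(r*1000).round(1).tolist())
R=np.array([[np.cos(th),-np.sin(th)],[np.sin(th),np.cos(th)]])
pt=g(701,229,.08);print("post",pt,R.T@(pt-t))
print("block",g(94,240,.08),[g(*q,.08) for q in((65,229),(122,229),(123,251),(67,251))])
print("pencil",g(151,260,.008),g(174,88,.008)); print("home post",R@[-.03,-.145]+t)
E
```

```text
0.13707631585440092 [ 0.54504016 -0.01958003] [[3.5, -1.5], [2.9, 2.9], [0.8, -1.1], [0.6, 1.6], [-4.2, 0.0], [-3.7, -1.9]]
post [ 0.53076201 -0.24855329] [-0.04543283 -0.22487436]
block [0.51576213 0.31925523] [array([0.52596918, 0.3467936 ]), array([0.5263998 , 0.29330337]), array([0.50557248, 0.29176381]), array([0.50514499, 0.34423834])]
pencil [0.50759838 0.27552006] [0.67827876 0.25753262]
home post [ 0.53513545 -0.16731931]
```

Request:
{"op": "step_arm", "data": {
  "steps": [
    {"tx": 0.11,"ty": -0.1,"az": -0.055},
    {"tx": 0.22,"ty": -0.2,"az": -0.11},
    {"tx": 0.33,"ty": -0.3,"az": -0.165},
    {"tx": 0.45,"ty": -0.4,"az": -0.22},
    {"tx": 0.56,"ty": -0.51,"az": -0.275},
    {"tx": 0.67,"ty": -0.62,"az": -0.33},
    {"tx": 0.79,"ty": -0.745,"az": -0.385},
    {"tx": 0.79,"ty": -0.745,"az": -0.4}
  ],
  "fingers": 1,
  "force": 40
}}

```text
invalid input at $.steps[0]: expected keys tx, ty, tz, ax, ay, az
```

```bash
python3 - <<'E'
from h import *
s=manip.read_state();m=manip.camera_model("wrist");im=manip.read_camera("wrist");cv2.imwrite("pics/w1.png",im[:,:,::-1])
np.save("w1.npy",np.array(m["world_from_camera"]))
print({k:np.round(v,3).tolist() for k,v in m.items() if not isinstance(v,str)}, s["tcp_pos"],s["orientation"],s["joints"],s["contact_force"])
E
```

```text
{'fx': 325.192, 'fy': 325.192, 'cx': 282.207, 'cy': 209.36, 'world_from_camera': [[0.309, -0.906, -0.29, 0.126], [0.951, 0.293, 0.096, 0.642], [-0.002, -0.305, 0.952, 0.373], [0.0, 0.0, 0.0, 1.0]]} [0.19982833 0.61797024 0.25546147] [-4.89307198e-01 -3.10300346e+00  2.73589138e-03] [-1.32380097  0.62928594  0.03844085  1.51826346 -0.02698683  0.99632029
 -0.02001589] [-0.83027081  0.56300746  0.92620678]
```

View pics/w1.png

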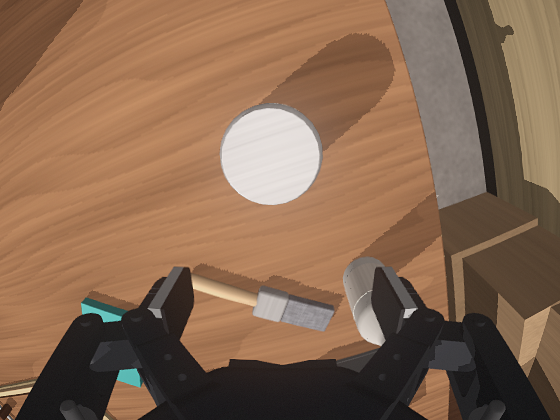

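The arm did not move, because each row needs all six keys. This wrist picture only shows the jar and the brush at the start.

Request:
{"op": "step_arm", "data": {
  "steps": [
    {"tx": 0.11,"ty": -0.1,"tz": 0,"ax": 0,"ay": 0,"az": -0.055},
    {"tx": 0.22,"ty": -0.2,"tz": 0,"ax": 0,"ay": 0,"az": -0.11},
    {"tx": 0.33,"ty": -0.3,"tz": 0,"ax": 0,"ay": 0,"az": -0.165},
    {"tx": 0.45,"ty": -0.4,"tz": 0,"ax": 0,"ay": 0,"az": -0.22},
    {"tx": 0.56,"ty": -0.51,"tz": 0,"ax": 0,"ay": 0,"az": -0.275},
    {"tx": 0.67,"ty": -0.62,"tz": 0,"ax": 0,"ay": 0,"az": -0.33},
    {"tx": 0.79,"ty": -0.745,"tz": 0,"ax": 0,"ay": 0,"az": -0.385},
    {"tx": 0.79,"ty": -0.745,"tz": 0,"ax": 0,"ay": 0,"az": -0.4}
  ],
  "fingers": 1,
  "force": 40
}}

```text
t: 1.15
tcp_pos: [0.5199, 0.3146, 0.2565]
orientation: [2.23, 2.207, -0.001]
contact_force: [-1.2, -0.2, -0.3]
grip_width: 1.001
gripper_force: 0.0
```

```bash
cat >> h.py <<'E'
def wray(m,u,v):
    T=np.array(m["world_from_camera"]); q=np.array([u-m["cx"],v-m["cy"]]); r=np.hypot(*q); a=r/m["fx"]; k=np.sin(a)/max(r,1e-9)
    return T[:3,3], T[:3,:3]@np.array([q[0]*k,-q[1]*k,-np.cos(a)])
def wonz(m,u,v,z):
    o,d=wray(m,u,v); return o+d*(z-o[2])/d[2]
def wproj(m,p):
    T=np.linalg.inv(np.array(m["world_from_camera"])); q=T[:3,:3]@np.array(p)+T[:3,3]; q=np.array([q[0],-q[1],-q[2]])
    h=np.hypot(q[0],q[1]); a=np.arctan2(h,q[2])*m["fx"]/h; return m["cx"]+q[0]*a, m["cy"]+q[1]*a
def wshot(n):
    import pickle
    m=manip.camera_model("wrist"); s=manip.read_state(); im=manip.read_camera("wrist")[:,:,::-1].copy()
    cv2.imwrite(f"pics/{n}.png",im); pickle.dump(m,open(n+".pkl","wb")); print(s["t"],s["tcp_pos"].round(4),s["orientation"].round(3),s["contact_force"].round(1)); return m,im
def wload(n):
    import pickle; return pickle.load(open(n+".pkl","rb"))
E
python3 -c "
from h import *
wshot('w2')"
```

```text
1.15 [0.5199 0.3146 0.2565] [ 2.230e+00  2.207e+00 -1.000e-03] [-1.2 -0.2 -0.3]
```

View pics/w2.png

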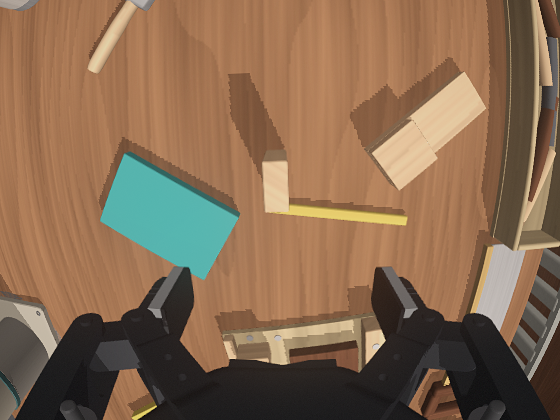

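Wrist view w2 shows the block's top face with corners at about (264,162), (287,161), (289,211) and (265,213), and the pencil starting right beside it at (290,208).

```bash
python3 - <<'E'
from h import *
m=wload("w2");im=cv2.imread("pics/w2.png")
Q=[wonz(m,*p,.08)[:2] for p in((264,162),(287,161),(289,211),(265,213))];print(np.round(Q,4),np.mean(Q,0))
hsv=cv2.cvtColor(im,cv2.COLOR_BGR2HSV);roi=hsv[145:220,255:300];bright=((roi[:,:,2]>190)&(roi[:,:,1]<125)).astype(np.uint8)
for r in bright[::4]:print("".join(".#"[i] for i in r))
E
```

```text
[[0.5047 0.3436]
 [0.5257 0.3443]
 [0.5273 0.2962]
 [0.5044 0.2944]] [0.51552147 0.3196268 ]
.............................................
.............................................
.............................................
.............................................
....................############.............
.......##########################............
........#########################............
........#########################............
........#########################............
........#########################............
........#########################............
.........########################............
.........#########################...........
.........#########################...........
.........#########################...........
..........########################...........
..........########################...........
.............................................
.............................................
```

Request:
{"op": "step_arm", "data": {
  "steps": [
    {"tx": 0.01,"ty": -0.15,"tz": 0,"ax": 0,"ay": 0,"az": 0.02},
    {"tx": 0.01,"ty": -0.3,"tz": 0,"ax": 0,"ay": 0,"az": 0.047},
    {"tx": 0.02,"ty": -0.45,"tz": 0,"ax": 0,"ay": 0,"az": 0.047},
    {"tx": 0.02,"ty": -0.6,"tz": 0,"ax": 0,"ay": 0,"az": 0.047},
    {"tx": 0.03,"ty": -0.75,"tz": 0,"ax": 0,"ay": 0,"az": 0.047},
    {"tx": 0.04,"ty": -0.9,"tz": 0,"ax": 0,"ay": 0,"az": 0.047},
    {"tx": 0.04,"ty": -1.0,"tz": 0,"ax": 0,"ay": 0,"az": 0.047}
  ]
}}

```text
t: 2.08
tcp_pos: [0.5319, -0.0806, 0.2563]
orientation: [-2.048, -2.382, -0.0]
contact_force: [0.5, 0.4, 0.5]
grip_width: 1.003
gripper_force: 0.0
```

Request:
{"op": "step_arm", "data": {
  "steps": [
    {"tx": 0,"ty": -0.15,"tz": 0,"ax": 0,"ay": 0,"az": 0},
    {"tx": 0,"ty": -0.3,"tz": 0,"ax": 0,"ay": 0,"az": 0},
    {"tx": 0,"ty": -0.42,"tz": 0,"ax": 0,"ay": 0,"az": 0},
    {"tx": 0,"ty": -0.42,"tz": 0,"ax": 0,"ay": 0,"az": 0},
    {"tx": 0,"ty": -0.42,"tz": 0,"ax": 0,"ay": 0,"az": 0}
  ]
}}

```text
t: 2.7
tcp_pos: [0.5325, -0.2451, 0.2558]
orientation: [-2.045, -2.382, -0.002]
contact_force: [-0.1, 0.5, -0.0]
grip_width: 0.997
gripper_force: 0.0
```

```bash
python3 -c "
from h import *
wshot('w3')"
```

```text
2.7 [ 0.5325 -0.2451  0.2558] [-2.045e+00 -2.382e+00 -2.000e-03] [-0.1  0.5 -0. ]
```

View pics/w3.png

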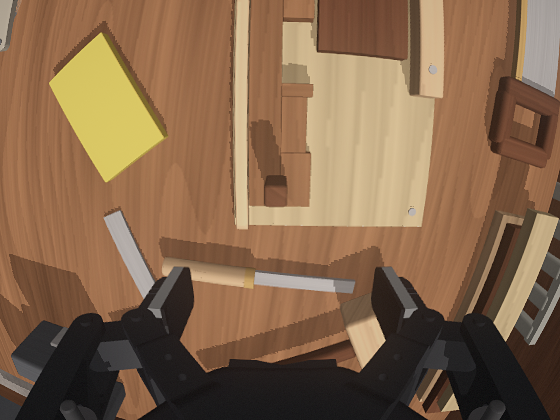

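w3 shows the post at about (264-287, 176-206), the bed's right corner at (422,227), the fence's -y end at (411-442, 97), and the rail end at (236-249, 228). The chisel lies about 40 mm beyond the jig end.

```bash
python3 - <<'E'
from h import *
m=wload("w3");im=cv2.imread("pics/w3.png")
g=cv2.cvtColor(im,cv2.COLOR_BGR2GRAY)
print(g[168:212:2,258:294:2])
th,t,r=fitjig([(.135,-.28),(.1,-.12),(.135,-.12),(-.082,-.28),(-.096,-.28)],[wonz(m,*p)[:2] for p in((422,227,.01),(411,97,.042),(442,97,.042),(249,228,.026),(236,228,.026))])
print(th,t,(r*1000).round(1).tolist())
R=np.array([[np.cos(th),-np.sin(th)],[np.sin(th),np.cos(th)]])
for p in((264,176),(287,176),(287,206),(265,206),(276,191)):
    w=wonz(m,*p,.08)[:2];print(p,w,R.T@(w-t))
E
```

```text
[[ 87  90  92  88  86  87  87  85  88  90  90  73  95 103 123 122 119 122]
 [125  88  93  89  86  86  87  87  87  89  90  76  94 101 122 122 118 121]
 [124 120  92  89  86  88  89  86  88  91  91  75  95 101 122 121 120 121]
 [125 121  92  88  87  90  91  88  92  92  93  78  97 103 123 121 118 121]
 [125 121  94  89  71  57  56  57  59  56  58  58  57  54 101 121 118 120]
 [125 124 122  89  56  61  60  58  61  60  58  59  60  59  84 121 120 121]
 [126 123 125  86  53  60  60  60  59  60  58  61  58  59  86 121 117 121]
 [124 123 125  84  55  59  59  59  61  62  60  61  59  61  77 120 118 120]
 [126 123 125  72  57  59  59  60  60  60  59  59  59  60  77 121 118 121]
 [125 124 125  62  72  76  83  82  79  78  77  78  78  75  74 121 117 120]
 [127 123 125  62  89  92  93  99 102  99  96  95  96  96  91 120 118 121]
 [125 124 125  62  91  94  92  91  96 102 101  99  97  94  89 121 117 121]
 [126 123 124  64  90  95  94  92  92  94 101 101 100  99  89 120 117 120]
 [125 123 124  64  91  95  97  95  94  92  93  99 104 102  95 119 117 119]
 [127 124 125  64  91  95  95  97  96  96  94  94 
[... 277 characters left out ...]
94  97  98  98  99 100  99  96  94 127 126 124]
 [177 178 178 176 123 113 102 102 105 105 108 106 107 124 141 150 148 148]
 [188 188 189 188 187 187 186 186 195 199 197 194 193 191 189 189 187 184]
 [188 188 188 188 187 184 184 183 191 196 193 191 189 189 188 188 185 182]]
0.14716389554029705 [ 0.5411342  -0.02002437] [[3.2, -1.6], [-4.8, -4.9], [-2.7, -0.7], [2.7, 3.7], [1.6, 3.5]]
(264, 176) [ 0.51402678 -0.23092852] [-0.05773998 -0.20464963]
(287, 176) [ 0.53501076 -0.22776598] [-0.03651908 -0.20459822]
(287, 206) [ 0.53947715 -0.25635875] [-0.03629362 -0.23353684]
(265, 206) [ 0.51889387 -0.25948842] [-0.05711333 -0.23361449]
(276, 191) [ 0.52706738 -0.24343673] [-0.04667446 -0.21893481]
```

Request:
{"op": "step_arm", "data": {
  "steps": [
    {"tx": -0.011,"ty": -0.007,"tz": -0.12,"ax": 0,"ay": 0,"az": 0},
    {"tx": -0.011,"ty": -0.007,"tz": -0.25,"ax": 0,"ay": 0,"az": 0},
    {"tx": -0.011,"ty": -0.007,"tz": -0.36,"ax": 0,"ay": 0,"az": 0},
    {"tx": -0.011,"ty": -0.007,"tz": -0.44,"ax": 0,"ay": 0,"az": 0},
    {"tx": -0.011,"ty": -0.007,"tz": -0.48,"ax": 0,"ay": 0,"az": 0},
    {"tx": -0.011,"ty": -0.007,"tz": -0.48,"ax": 0,"ay": 0,"az": 0}
  ]
}}

```text
t: 3.5
tcp_pos: [0.5277, -0.2488, 0.0638]
orientation: [-2.047, -2.381, -0.0]
contact_force: [1.0, 0.3, 0.4]
grip_width: 1.003
gripper_force: 0.0
```

Request:
{"op": "step_arm", "data": {
  "steps": [
    {"tx": 0,"ty": 0,"tz": 0,"ax": 0,"ay": 0,"az": 0},
    {"tx": 0,"ty": 0,"tz": 0,"ax": 0,"ay": 0,"az": 0},
    {"tx": 0,"ty": 0,"tz": 0,"ax": 0,"ay": 0,"az": 0},
    {"tx": 0,"ty": 0,"tz": 0,"ax": 0,"ay": 0,"az": 0},
    {"tx": 0,"ty": 0,"tz": 0,"ax": 0,"ay": 0,"az": 0},
    {"tx": 0,"ty": 0,"tz": 0,"ax": 0,"ay": 0,"az": 0}
  ],
  "fingers": 0,
  "force": 40
}}

```text
t: 4.25
tcp_pos: [0.5265, -0.2508, 0.0651]
orientation: [-2.052, -2.378, 0.001]
contact_force: [-2.3, 0.3, 6.9]
grip_width: 0.254
gripper_force: 39.5
```

Request:
{"op": "step_arm", "data": {
  "steps": [
    {"tx": -0.006,"ty": 0.04,"tz": 0,"ax": 0,"ay": 0,"az": 0},
    {"tx": -0.012,"ty": 0.08,"tz": 0,"ax": 0,"ay": 0,"az": 0},
    {"tx": -0.018,"ty": 0.12,"tz": 0,"ax": 0,"ay": 0,"az": 0},
    {"tx": -0.022,"ty": 0.15,"tz": 0,"ax": 0,"ay": 0,"az": 0},
    {"tx": -0.025,"ty": 0.17,"tz": 0,"ax": 0,"ay": 0,"az": 0},
    {"tx": -0.025,"ty": 0.173,"tz": 0,"ax": 0,"ay": 0,"az": 0},
    {"tx": -0.025,"ty": 0.173,"tz": 0,"ax": 0,"ay": 0,"az": 0}
  ]
}}

```text
t: 5.12
tcp_pos: [0.517, -0.1807, 0.0651]
orientation: [-2.051, -2.379, 0.0]
contact_force: [-2.0, -0.8, 7.8]
grip_width: 0.254
gripper_force: 42.0
```

Request:
{"op": "step_arm", "data": {
  "steps": [
    {"tx": -0.001,"ty": 0.01,"tz": 0,"ax": 0,"ay": 0,"az": 0},
    {"tx": -0.003,"ty": 0.02,"tz": 0,"ax": 0,"ay": 0,"az": 0},
    {"tx": -0.004,"ty": 0.03,"tz": 0,"ax": 0,"ay": 0,"az": 0},
    {"tx": -0.004,"ty": 0.03,"tz": 0,"ax": 0,"ay": 0,"az": 0}
  ]
}}

```text
t: 5.62
tcp_pos: [0.5157, -0.1711, 0.0651]
orientation: [2.051, 2.376, -0.003]
contact_force: [-2.6, -6.4, 6.0]
grip_width: 0.254
gripper_force: 41.4
```

Request:
{"op": "step_arm", "data": {
  "steps": [
    {"tx": -0.001,"ty": 0.008,"tz": 0,"ax": 0,"ay": 0,"az": 0},
    {"tx": -0.002,"ty": 0.015,"tz": 0,"ax": 0,"ay": 0,"az": 0},
    {"tx": -0.002,"ty": 0.015,"tz": 0,"ax": 0,"ay": 0,"az": 0},
    {"tx": -0.002,"ty": 0.015,"tz": 0,"ax": 0,"ay": 0,"az": 0}
  ]
}}

```text
t: 6.12
tcp_pos: [0.5156, -0.1709, 0.0652]
orientation: [2.051, 2.366, -0.008]
contact_force: [-0.3, -16.2, -1.0]
grip_width: 0.252
gripper_force: 40.0
```

Request:
{"op": "step_arm", "data": {
  "steps": [
    {"tx": 0.001,"ty": -0.007,"tz": 0,"ax": 0,"ay": 0,"az": 0},
    {"tx": 0.002,"ty": -0.015,"tz": 0,"ax": 0,"ay": 0,"az": 0},
    {"tx": 0.002,"ty": -0.015,"tz": 0,"ax": 0,"ay": 0,"az": 0}
  ]
}}

```text
t: 6.5
tcp_pos: [0.5157, -0.1711, 0.0651]
orientation: [2.052, 2.375, -0.002]
contact_force: [-2.8, -3.7, 5.8]
grip_width: 0.253
gripper_force: 41.2
```

Request:
{"op": "step_arm", "data": {
  "steps": [
    {"tx": 0,"ty": 0,"tz": 0,"ax": 0,"ay": 0,"az": 0},
    {"tx": 0,"ty": 0,"tz": 0,"ax": 0,"ay": 0,"az": 0},
    {"tx": 0,"ty": 0,"tz": 0,"ax": 0,"ay": 0,"az": 0},
    {"tx": 0,"ty": 0,"tz": 0,"ax": 0,"ay": 0,"az": 0},
    {"tx": 0,"ty": 0,"tz": 0.1,"ax": 0,"ay": 0,"az": 0},
    {"tx": 0,"ty": 0,"tz": 0.25,"ax": 0,"ay": 0,"az": 0},
    {"tx": 0.04,"ty": 0.12,"tz": 0.4,"ax": 0,"ay": 0,"az": 0},
    {"tx": 0.06,"ty": 0.25,"tz": 0.48,"ax": 0,"ay": 0,"az": 0}
  ],
  "fingers": 1
}}

```text
t: 7.5
tcp_pos: [0.5388, -0.081, 0.2505]
orientation: [2.052, 2.375, 0.002]
contact_force: [1.5, 0.4, -0.4]
grip_width: 1.001
gripper_force: 0.0
```

Request:
{"op": "step_arm", "data": {
  "steps": [
    {"tx": 0,"ty": 0.12,"tz": 0.0,"ax": 0,"ay": 0,"az": 0},
    {"tx": 0,"ty": 0.12,"tz": 0.0,"ax": 0,"ay": 0,"az": 0},
    {"tx": 0,"ty": 0.12,"tz": 0.0,"ax": 0,"ay": 0,"az": 0}
  ]
}}

```text
t: 7.88
tcp_pos: [0.5376, -0.0331, 0.2479]
orientation: [2.05, 2.381, -0.001]
contact_force: [-1.0, -0.6, -0.3]
grip_width: 1.001
gripper_force: 0.0
```

```bash
python3 -c "
from h import *
m,im=wshot('w4')
cv2.imwrite('pics/w4b.png',cv2.resize(im[60:360,130:530],None,fx=2,fy=2,interpolation=cv2.INTER_CUBIC))"
```

```text
7.875 [ 0.5376 -0.0331  0.2479] [ 2.050e+00  2.381e+00 -1.000e-03] [-1.  -0.6 -0.3]
```

View pics/w4b.png

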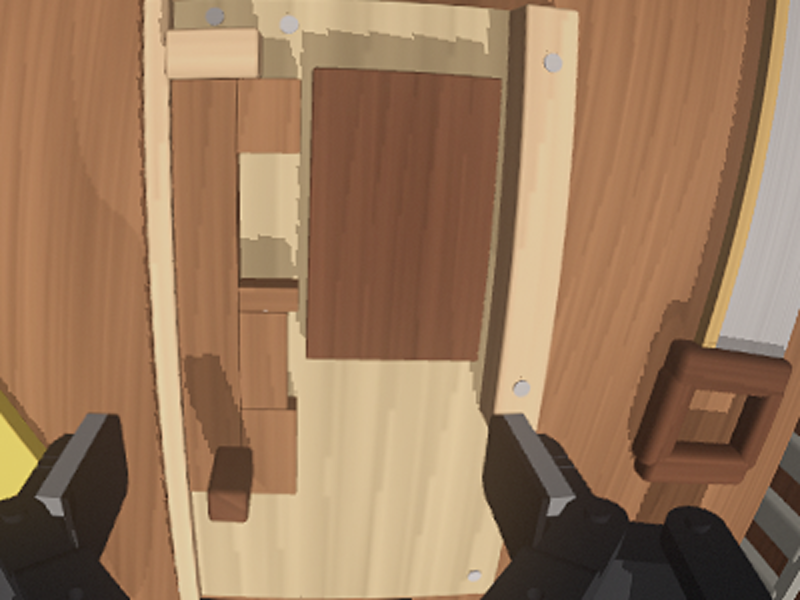

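w4b shows the jaw against its stop. The deep notch runs over crop x 239-299 and rows 153-288. The panel's near edge goes from (313,68) to (307,357), and the fence's inner top edge from (526,5) to about (497,412).

```bash
python3 - <<'E'
from h import *
m=wload("w4")
g=lambda x,y,z:wonz(m,130+x/2-.25,60+y/2-.25,z)[:2]
# known jig points: (jigxy),(px,z); jaw home
P=[((-.046,.036),(239,153,.03)),((-.046,-.036),(240,288,.03)),((-.013,.036),(299,153,.03)),((-.013,-.036),(298,288,.03)),
((-.013,-.05),(297,311,.03)),((-.034,.075),(258,78,.046)),((-.080,.075),(168,78,.046)),((-.08,.1),(168,30,.046)),((-.034,.1),(259,29,.046))]
th,t,r=fitjig([p[0] for p in P],[g(*p[1]) for p in P]);print(th,t,(r*1000).round(1).tolist())
R=np.array([[np.cos(th),-np.sin(th)],[np.sin(th),np.cos(th)]])
for p in((313,68,.028),(307,357,.028),(501,78,.028),(477,361,.028),(526,5,.042),(497,412,.042),(231,501,.08)): print(p,((R.T@(g(*p)-t))*1000).round(1))
for q in((-.027,0),(-.012,0)):print(q,R@q+t)
E
```

```text
0.12813299596513406 [ 0.54666083 -0.01920283] [[0.8, 0.4], [1.2, -0.4], [-1.3, 0.5], [-0.5, 0.0], [-0.9, 0.9], [-0.6, -0.3], [0.9, 0.4], [0.9, -0.5], [-0.4, -1.0]]
(313, 68, 0.028) [-8.  80.9]
(307, 357, 0.028) [ -7.8 -77. ]
(501, 78, 0.028) [90.8 81.2]
(477, 361, 0.028) [ 90.7 -78.4]
(526, 5, 0.042) [ 98.7 119.8]
(497, 412, 0.042) [ 102.7 -104.5]
(231, 501, 0.08) [ -47.2 -140.2]
(-0.027, 0) [ 0.51988217 -0.02265296]
(-0.012, 0) [ 0.5347592  -0.02073622]
```

Request:
{"op": "step_arm", "data": {
  "steps": [
    {"tx": -0.01,"ty": 0.14,"tz": 0,"ax": 0,"ay": 0,"az": -0.02},
    {"tx": -0.02,"ty": 0.29,"tz": 0,"ax": 0,"ay": 0,"az": -0.041},
    {"tx": -0.03,"ty": 0.44,"tz": 0,"ax": 0,"ay": 0,"az": -0.041},
    {"tx": -0.04,"ty": 0.59,"tz": 0,"ax": 0,"ay": 0,"az": -0.041},
    {"tx": -0.05,"ty": 0.74,"tz": 0,"ax": 0,"ay": 0,"az": -0.041},
    {"tx": -0.055,"ty": 0.88,"tz": 0,"ax": 0,"ay": 0,"az": -0.041},
    {"tx": -0.055,"ty": 0.88,"tz": 0,"ax": 0,"ay": 0,"az": -0.041},
    {"tx": -0.055,"ty": 0.88,"tz": 0,"ax": 0,"ay": 0,"az": -0.041}
  ]
}}

```text
t: 8.93
tcp_pos: [0.5167, 0.3171, 0.2477]
orientation: [2.201, 2.24, -0.002]
contact_force: [0.8, -0.8, -0.4]
grip_width: 0.996
gripper_force: 0.0
```

Request:
{"op": "step_arm", "data": {
  "steps": [
    {"tx": -0.003,"ty": 0.006,"tz": -0.12,"ax": 0,"ay": 0,"az": 0},
    {"tx": -0.003,"ty": 0.006,"tz": -0.24,"ax": 0,"ay": 0,"az": 0},
    {"tx": -0.003,"ty": 0.006,"tz": -0.34,"ax": 0,"ay": 0,"az": 0},
    {"tx": -0.003,"ty": 0.006,"tz": -0.42,"ax": 0,"ay": 0,"az": 0},
    {"tx": -0.003,"ty": 0.006,"tz": -0.462,"ax": 0,"ay": 0,"az": 0},
    {"tx": -0.003,"ty": 0.006,"tz": -0.462,"ax": 0,"ay": 0,"az": 0},
    {"tx": -0.003,"ty": 0.006,"tz": -0.462,"ax": 0,"ay": 0,"az": 0}
  ]
}}

```text
t: 9.8
tcp_pos: [0.5159, 0.3216, 0.0646]
orientation: [2.199, 2.242, 0.003]
contact_force: [-0.1, -0.2, 1.0]
grip_width: 0.998
gripper_force: 0.0
```

Request:
{"op": "step_arm", "data": {
  "steps": [
    {"tx": 0,"ty": 0,"tz": 0,"ax": 0,"ay": 0,"az": 0},
    {"tx": 0,"ty": 0,"tz": 0,"ax": 0,"ay": 0,"az": 0},
    {"tx": 0,"ty": 0,"tz": 0,"ax": 0,"ay": 0,"az": 0},
    {"tx": 0,"ty": 0,"tz": 0,"ax": 0,"ay": 0,"az": 0},
    {"tx": 0,"ty": 0,"tz": 0,"ax": 0,"ay": 0,"az": 0},
    {"tx": 0,"ty": 0,"tz": 0,"ax": 0,"ay": 0,"az": 0}
  ],
  "fingers": 0,
  "force": 50
}}

```text
t: 10.55
tcp_pos: [0.5148, 0.322, 0.0636]
orientation: [-2.199, -2.244, -0.001]
contact_force: [-0.4, 0.9, 5.2]
grip_width: 0.28
gripper_force: 50.6
```

Request:
{"op": "step_arm", "data": {
  "steps": [
    {"tx": 0,"ty": 0,"tz": 0.1,"ax": 0,"ay": 0,"az": 0},
    {"tx": 0,"ty": -0.05,"tz": 0.2,"ax": 0,"ay": 0,"az": 0},
    {"tx": 0,"ty": -0.19,"tz": 0.275,"ax": 0,"ay": 0,"az": 0.015},
    {"tx": 0.005,"ty": -0.34,"tz": 0.275,"ax": 0,"ay": 0,"az": 0.037},
    {"tx": 0.01,"ty": -0.49,"tz": 0.275,"ax": 0,"ay": 0,"az": 0.037},
    {"tx": 0.013,"ty": -0.64,"tz": 0.275,"ax": 0,"ay": 0,"az": 0.037},
    {"tx": 0.013,"ty": -0.78,"tz": 0.275,"ax": 0,"ay": 0,"az": 0.037},
    {"tx": 0.013,"ty": -0.857,"tz": 0.275,"ax": 0,"ay": 0,"az": 0.037}
  ]
}}

```text
t: 11.55
tcp_pos: [0.5192, -0.0249, 0.1731]
orientation: [2.07, 2.363, -0.002]
contact_force: [-0.5, 0.0, -1.2]
grip_width: 0.277
gripper_force: 50.1
```

Request:
{"op": "step_arm", "data": {
  "steps": [
    {"tx": 0,"ty": 0,"tz": 0,"ax": 0,"ay": 0,"az": 0},
    {"tx": 0,"ty": 0,"tz": 0,"ax": 0,"ay": 0,"az": 0}
  ]
}}

```text
t: 11.8
tcp_pos: [0.5197, -0.0202, 0.173]
orientation: [-2.064, -2.368, -0.0]
contact_force: [-0.7, 0.2, -0.6]
grip_width: 0.27
gripper_force: 50.1
```

```bash
python3 -c "
from h import *
m,im=wshot('w5')
cv2.imwrite('pics/w5b.png',cv2.resize(im[60:360,130:530],None,fx=2,fy=2,interpolation=cv2.INTER_CUBIC))"
```

```text
11.8 [ 0.5197 -0.0202  0.173 ] [-2.064 -2.368 -0.   ] [-0.7  0.2 -0.6]
```

View pics/w5b.png

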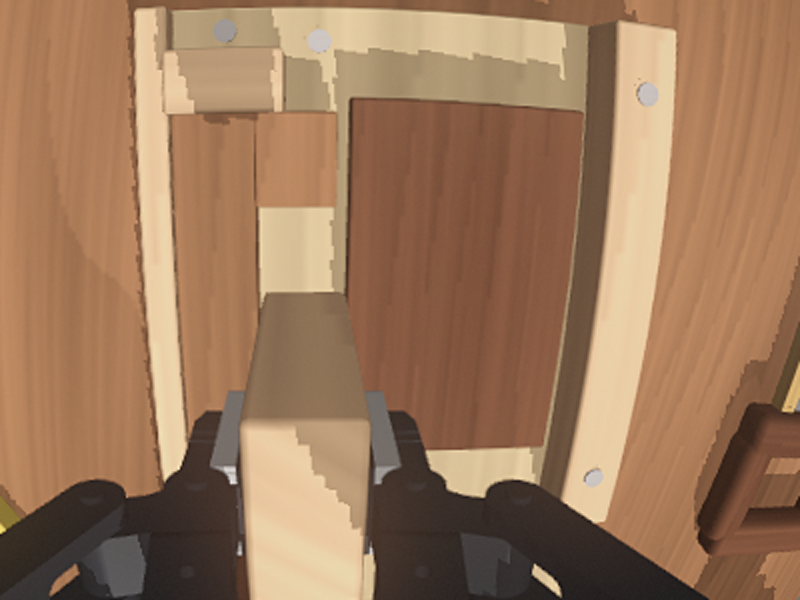

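w5b shows the block held upright, its foot's +y edge running from crop (265,293) to (345,293).

```bash
python3 - <<'E'
from h import *
m=wload("w5")
g=lambda x,y,z:wonz(m,130+x/2-.25,60+y/2-.25,z)[:2]
P=[((-.046,.036),(259,207,.03)),((-.013,.036),(335,207,.03)),((-.034,.075),(284,111,.046)),((-.080,.075),(164,113,.046)),((.1,.12),(622,22,.042))]
th,t,r=fitjig([p[0] for p in P],[g(*p[1]) for p in P]);print(th,t,(r*1000).round(1).tolist())
R=lambda h:np.array([[np.cos(h),-np.sin(h)],[np.sin(h),np.cos(h)]])
w=[g(265,293,.109),g(345,293,.109)]
print([(R(th).T@(a-t)*1000).round(1) for a in w],[(R(.128).T@(a-[.54666,-.0192])*1000).round(1) for a in w])
print("panel",[(R(th).T@(g(*p,.028)-t)*1000).round(1) for p in((351,98),(581,111),(345,290))])
E
```

```text
0.12171720774269605 [ 0.54614054 -0.01891881] [[1.0, -0.1], [-1.1, 0.0], [-0.7, 0.0], [-0.0, -0.2], [0.8, 0.3]]
[array([-37.8,  23.7]), array([-14.4,  24. ])] [array([-38.2,  24.3]), array([-14.7,  24.4])]
panel [array([-8.6, 80.5]), array([89.8, 81.3]), array([-8.9,  0.4])]
```

Request:
{"op": "step_arm", "data": {
  "steps": [
    {"tx": 0,"ty": 0,"tz": -0.07,"ax": 0,"ay": 0,"az": 0},
    {"tx": 0,"ty": 0,"tz": -0.13,"ax": 0,"ay": 0,"az": 0},
    {"tx": 0,"ty": 0,"tz": -0.17,"ax": 0,"ay": 0,"az": 0},
    {"tx": 0,"ty": 0,"tz": -0.2,"ax": 0,"ay": 0,"az": 0},
    {"tx": 0,"ty": 0,"tz": -0.225,"ax": 0,"ay": 0,"az": 0},
    {"tx": 0,"ty": 0,"tz": -0.24,"ax": 0,"ay": 0,"az": 0},
    {"tx": 0,"ty": 0,"tz": -0.243,"ax": 0,"ay": 0,"az": 0},
    {"tx": 0,"ty": 0,"tz": -0.243,"ax": 0,"ay": 0,"az": 0}
  ]
}}

```text
t: 12.85
tcp_pos: [0.5201, -0.0211, 0.0763]
orientation: [2.065, 2.367, 0.001]
contact_force: [-0.7, -0.0, -0.0]
grip_width: 0.273
gripper_force: 50.1
```

Request:
{"op": "step_arm", "data": {
  "steps": [
    {"tx": 0.006,"ty": 0.001,"tz": 0,"ax": 0,"ay": 0,"az": 0},
    {"tx": 0.012,"ty": 0.002,"tz": 0,"ax": 0,"ay": 0,"az": 0},
    {"tx": 0.018,"ty": 0.002,"tz": 0,"ax": 0,"ay": 0,"az": 0},
    {"tx": 0.024,"ty": 0.003,"tz": 0,"ax": 0,"ay": 0,"az": 0},
    {"tx": 0.03,"ty": 0.004,"tz": 0,"ax": 0,"ay": 0,"az": 0},
    {"tx": 0.036,"ty": 0.005,"tz": 0,"ax": 0,"ay": 0,"az": 0},
    {"tx": 0.036,"ty": 0.005,"tz": 0,"ax": 0,"ay": 0,"az": 0}
  ]
}}

```text
t: 13.72
tcp_pos: [0.5336, -0.019, 0.0759]
orientation: [-2.064, -2.367, 0.001]
contact_force: [-2.4, -0.1, 0.1]
grip_width: 0.273
gripper_force: 50.3
```

Request:
{"op": "step_arm", "data": {
  "steps": [
    {"tx": 0.005,"ty": 0.001,"tz": 0,"ax": 0,"ay": 0,"az": 0},
    {"tx": 0.01,"ty": 0.001,"tz": 0,"ax": 0,"ay": 0,"az": 0},
    {"tx": 0.015,"ty": 0.002,"tz": 0,"ax": 0,"ay": 0,"az": 0},
    {"tx": 0.015,"ty": 0.002,"tz": 0,"ax": 0,"ay": 0,"az": 0}
  ]
}}

```text
t: 14.22
tcp_pos: [0.5343, -0.0188, 0.0751]
orientation: [-2.06, -2.36, 0.012]
contact_force: [-10.7, -2.7, 5.2]
grip_width: 0.276
gripper_force: 51.1
```

Request:
{"op": "step_arm", "data": {
  "steps": [
    {"tx": 0.004,"ty": 0.0005,"tz": 0,"ax": 0,"ay": 0,"az": 0},
    {"tx": 0.008,"ty": 0.001,"tz": 0,"ax": 0,"ay": 0,"az": 0},
    {"tx": 0.008,"ty": 0.001,"tz": 0,"ax": 0,"ay": 0,"az": 0},
    {"tx": 0.008,"ty": 0.001,"tz": 0,"ax": 0,"ay": 0,"az": 0}
  ]
}}

```text
t: 14.72
tcp_pos: [0.5346, -0.0188, 0.0748]
orientation: [-2.057, -2.356, 0.017]
contact_force: [-15.6, -2.7, 6.6]
grip_width: 0.273
gripper_force: 51.5
```

```bash
python3 -c "
from h import *
m,im=wshot('w6')
cv2.imwrite('pics/w6b.png',cv2.resize(im[60:360,130:530],None,fx=2,fy=2,interpolation=cv2.INTER_CUBIC))"
```

```text
14.725 [ 0.5346 -0.0188  0.0748] [-2.057 -2.356  0.017] [-15.6  -2.7   6.6]
```

View pics/w6b.png

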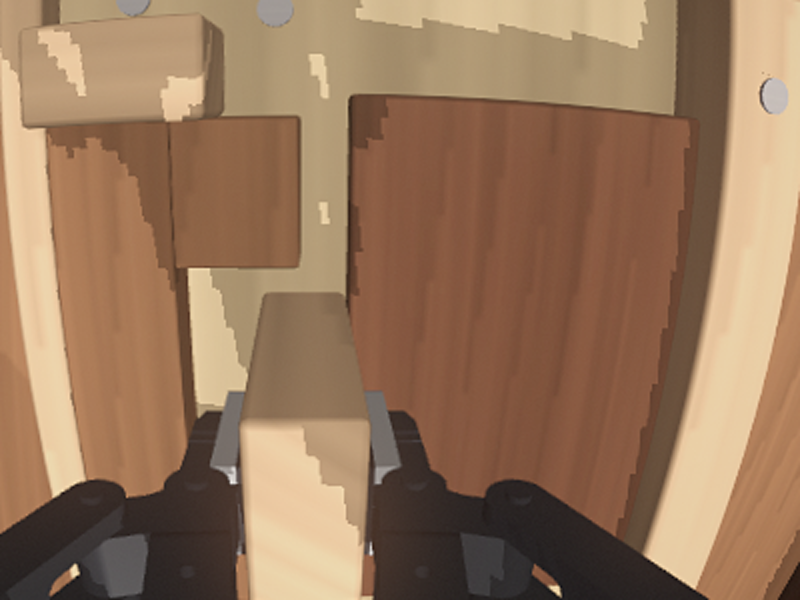

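w6b shows the panel's far edge at crop (697,120) against the fence face, with the block touching the near edge. A numeric flushness check comes next.

```bash
python3 - <<'E'
from h import *
m=wload("w6")
g=lambda x,y,z:wonz(m,130+x/2-.25,60+y/2-.25,z)[:2]
P=[((-.046,.036),(187,268,.03)),((-.013,.036),(300,266,.03)),((-.013,.075),(299,117,.03)),((-.080,.075),(23,127,.046)),((-.034,.075),(203,119,.046))]
th,t,r=fitjig([p[0] for p in P],[g(*p[1]) for p in P]);print(th,t,(r*1000).round(1).tolist())
R=lambda h:np.array([[np.cos(h),-np.sin(h)],[np.sin(h),np.cos(h)]])
J=lambda p,z,h=th:(R(h).T@(g(*p,z)-t)*1000).round(1)
print([J(p,.028) for p in((351,96),(349,290),(697,120),(672,350),(625,530))],"foot",[J(p,.011) for p in((265,293),(345,293))])
mt=manip.camera_model("top");im=manip.read_camera("top")[:,:,::-1];cv2.imwrite("pics/t6.png",cv2.resize(im[135:235,250:390],None,fx=5,fy=5,interpolation=cv2.INTER_CUBIC))
s=manip.read_state();print(s["contact_force"],s["tcp_pos"])
E
```

```text
0.14625313567014817 [ 0.54757918 -0.01770357] [[2.3, 0.2], [-1.0, -0.1], [-0.6, -0.8], [0.3, 0.9], [-0.9, -0.2]]
[array([-0.7, 79.5]), array([-1.2, 28.9]), array([97.9, 78.5]), array([98.6,  9.5]), array([ 96.7, -57.9])] foot [array([-24.9,  23. ]), array([-1.5, 22.8])]
[-15.13009986  -2.9353348    7.5012603 ] [ 0.53459601 -0.01879295  0.074721  ]
```

View pics/t6.png

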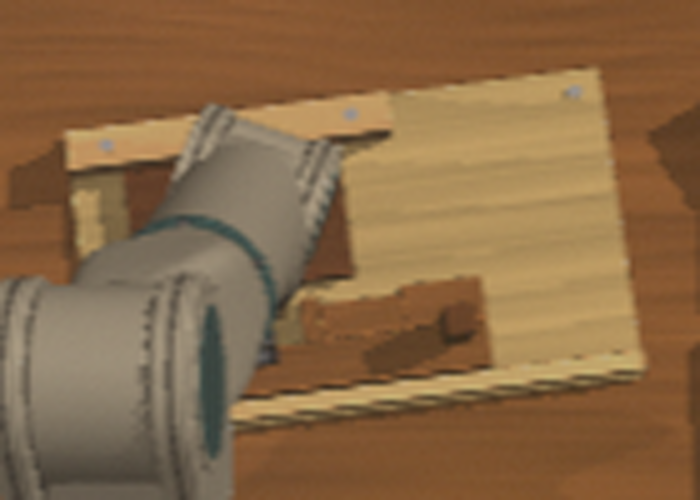

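```bash
python3 -c "
from station import manip
print(manip.close_job())"
```

```text
the job is handed in; nothing more can be done
None
```

I handed the job in with the jaw home at its stop and the gripped block upright in the deep notch, pressing the panel against the fence at about 15 N; the hand-in returned no verdict, and my camera check put the panel's far edge within about 1–3 mm of flush.

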